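Seat the griddle's thermostat rose

ROBOT

A 7-joint arm with a two-finger parallel gripper is mounted at the origin on the work surface. World frame = base frame: x ahead of the robot, y to its left, z up, the work surface at z = 0. Lengths are in m, angles in degrees, forces in N, time in s.
With the tool pointing down it reaches from about 0.425 to 0.875 m from the base axis. Payload 4.7 kg.
Tool frame: the origin (TCP) lies midway between the tips of the shut fingers; the grasp point (between the pads) lies env.grip_point_offset behind it (env.grip_point_offset is the distance from the TCP to the grasp point, in m); z points along the fingers, y is the line along which they close (so a half turn about z gives the same grasp; the last joint's range is limited). The gripper opens to 87 mm and grips with 3 to 60 N. Pads are 19 mm wide; open, the fingers measure 117 mm over their backs; the gripper's body (75 mm by 190 mm) begins 51 mm behind the grasp point.
Start: joints at [75.751, 18.392, -4.016, 83.108, 1.295, 78.541, -3.26], TCP at [0.169, -0.628, 0.196] pointing down, gripper open.
Joint ranges: [-163.93, 163.93], [-17.29, 119.83], [-79.2, 71.16], [3.27, 140.29], [-89.18, 269.18], [5.43, 117.66], [-154.24, 154.24]. Speed limits (degrees/s): [147.25, 147.25, 180, 180, 180, 180, 180].

INTERFACE

Orientations are given as [roll, pitch, yaw] about the fixed x, y, z axes, in that order (R = Rz(yaw) Ry(pitch) Rx(roll)).
In Python, from cell import env gives the robot as it stands.
- The arm moves only by the shell command python3 -m creep 'ROWS' [FORCE]. ROWS is a JSON object of lists of equal length, an entry for each row: "translation": the shift along the tool's x, y, z in units of 0.08 m (1.0 is 0.08 m), a list of three; "turn": the turn, a rotation vector about the tool's x, y, z in units of 180 degrees (1.0 is 180 degrees), a list of three; "grip": the opening, from 0 (shut) to 1 (fully open). In form: {"translation": [[x, y, z], ...], "turn": [[ax, ay, az], ...], "grip": [grip, ...]}. A call has 1 to 5 rows; each row shifts and turns the commanded pose from where the row before left it, along the tool's axes as they then stand; what a row does not reach is not made up. A row lasts 1/8 s, in which the tool goes at most 62.5 mm and 10.7 degrees, less where a joint would pass 70% of its speed; a pose out of reach is approached as far as the arm can. A call with a number of a shift or a turn outside -1 to 1 is refused whole. A call with a gripper value outside its range is refused whole. The fingers move at their own pace and stop on an object; FORCE is the grip in N (left out, the last holds). Time passes only in rows, so rows that do not move let the fingers close. It gives the time, the measured TCP pose, the force, the opening and the grip force at its end, in the units of the state.
- env.get_obs(): the state, without advancing time (a new reading comes with each control period).
- env.read_camera(name): name is "side" or "top" or "wrist"; returns a dict with "frame" (384x512x3 uint8, red, green, blue), "z_map" (384x512 float32, m along the optical axis (not along the pixel's ray), 0 where there is no reading), "K" (3x3 intrinsics, pixels), "D" ([k1, k2, p1, p2, k3] as OpenCV has them; the pictures are not rectified), "rvec" (rotation vector, rad) and "tvec" (3), from world to camera coordinates, as OpenCV has them. Camera axes: x right, y down, z forward; pixel columns grow to the right and rows downward; lengths in m; the calibration is good to about 2 mm. A picture is of the moment at which its call begins.
- env.sign_off(): hands the job in; it is judged then, once.
The state is a dict: "time_s": time; "qpos": joint angles; "joint_velocities": joint speeds; "effort": joint torques, N m; "tool_pos": TCP position; "tool_rot": TCP orientation; "force": force on the tool from outside, world axes, zero at the start; "wrist_torque": the same for the moment, N m; "grip_width": finger opening in m; "grasp_force": force on a finger pad.
Only numpy, scipy, OpenCV 4.12 (cv2) and the standard library are available. Lean on these libraries where they do the work, as an engineer would, in place of code of your own. Each camera call takes 0.05 s, during which the arm holds its last target. There are 200 camera calls.

TASK

The black rose (trim disc) round the griddle's green thermostat button sits loose and turned out of place. Turn it round by fingertip (its orange pocket is there to push in) until the notch in its rim stands over the red locating pin on the steel housing, then press the rose straight down until it is fully home and level. Do not lift or tip it or push the green button, leave the bacon press, flipper, plate and dish where they are, and finish with the hand clear.

Things in the scene. Friction and masses are not known exactly. Their poses are not given: they have to be found in the camera images.
- rose: The rose: loose black disc, 120 mm across, 20 mm thick, 0.14 kg; 33 mm bore on a fixed 30 mm barrel. Origin: on its axis, at its underside; x points to its notch, the finger pocket lies round -x. Turns either way with under 1 N, no stops, stays where left. Underside 52 mm above the worktop at first, 44 mm when home. Pressing down takes 3 to 5 N up to the hard stop at home; it stays where pushed.
- rose_pocket (a point): On the orange floor of the rose's finger pocket, 42 mm from the axis, opposite the notch. The pocket is a 120 degree sector cut from the disc's top, open at the rim; its floor is 7 mm above the underside, 13 mm below the black top. Its two ends are upright radial faces, 120 degrees either side of the notch, 16 to 60 mm from the axis; a fingertip pushing round against one turns the rose that way.
- rose_notch (a point): Point in the middle of the rose's notch, 55 mm from its axis, at the level of its underside. The notch, 13 mm wide, is cut through the disc's full thickness from 47 mm radius outwards; a white index line lies inboard of it. The rose rides on a stiff sliding seal 90 mm across, so pressed anywhere on its black top within 45 mm of the axis it goes down level; 2 mm down, the pin stops it unless the notch is over it.
- pin_top (a point): Tip of the red locating pin, upright and fixed in the housing, 8 mm thick with a tapered tip, 55 mm from the barrel's axis, tip 50 mm above the worktop. A red bar on the housing, outside the disc, points at it. The notch passes it with 2.5 mm to spare on either side.
- button_top (a point): Centre of the top of the round green thermostat button, 22 mm across, on the barrel's axis (the axis about which the rose turns), 80 mm above the worktop. The barrel below it is 30 mm across and ends 72 mm above the worktop.
- thermostat (a joint): Travel of the green thermostat button in m: 0 released, 0.005 fully pressed (it springs back). It must not be pressed.
- griddle: The electric griddle, fixed. Origin on the worktop under the barrel's axis. Its steel control housing is a drum of 78 mm radius and 43 mm height round that axis; the pin lies on its -x side. The plate, 300 x 480 mm, top at 59 mm and rim at 69 mm above the worktop, lies on its +x side, from 100 to 400 mm from the axis.
- bacon_press: Cast iron bacon press, 110 x 150 x 67 mm, 0.9 kg, with a wooden bar handle, on the griddle plate. Origin: centre of its underside. Leave it alone.
- flipper: Burger flipper, 240 mm long, steel blade, black handle, on the griddle plate. Origin: under its middle; x towards the blade. Leave it alone.
- plate: White melamine plate, 170 mm across, 18 mm tall, on the worktop beside the housing. Origin: centre of its underside. Leave it alone.
- dish: Green glass dish, 90 mm across, 35 mm tall, on the worktop beside the housing, on the other side than the plate. Origin: centre of its underside. Leave it alone.

How it is judged (in metres and radians):
At the end, for the whole second after the job is handed in: The notch is over the pin (within 6 mm), the rose is level (within 0.04 rad), at rest and fully home: its underside is within 1.8 mm of its home height of 44 mm above the worktop; the thermostat button is released (horizontal distance between rose_notch and pin_top below 0.006 m and height (world z) of rose below 0.0458 m and angle between rose's own z axis and vertical below 0.04 rad and linear speed of rose below 0.01 m/s and value of joint thermostat below 0.001 m); the robot touches nothing.
It fails at once if the rose is lifted (more than 6 mm above where it started) (height (world z) of rose above 0.058 m).
It fails at once if the rose is tipped (angle between rose's own z axis and vertical above 0.2 rad).
It fails at once if the thermostat button is pressed (value of joint thermostat above 0.0025 m).
It fails at once if the bacon press, flipper, plate or dish is moved more than 15 mm (distance of any of bacon_press, flipper, plate, dish from where it was at the start of the episode above 0.015 m).
It also fails if it takes over 58 s, if anything falls off the work surface, if the arm or the gripper's body presses on something with over 40 N, if the wrist force passes 120 N, or if a joint passes its speed limit or range.

## Working session

There is one attempt and no reset: what is moved stays moved. The work goes in short steps, Python scripts to look and compute and a shell command to move; the robot and the scene stay as the last step left them, time stands still between calls to the robot, and variables do not carry over. Pictures are saved under pics/ and viewed, at most 10 in all, crops included, and the job is handed in when it is done.

```bash
mkdir -p pics; cat > h.py <<'E'
import numpy as np, cv2
from cell import env
from scipy.spatial.transform import Rotation as R
def shot(n,f):
    c=env.read_camera(n); cv2.imwrite(f'pics/{f}.png',c['frame'][:,:,::-1]); np.savez(f'pics/{f}.npz',**{k:np.array(v) for k,v in c.items()}); return c
def w(c,u,v,z=None):
    K,D=np.array(c['K']),np.array(c['D']); Rm=cv2.Rodrigues(np.array(c['rvec'],float))[0]; t=np.array(c['tvec'],float).ravel()
    p=cv2.undistortPoints(np.array([[[u,v]]],float),K,D)[0,0]; r=np.array([p[0],p[1],1])
    if z is None: s=c['z_map'][int(round(v)),int(round(u))]
    else:
        o=-Rm.T@t; d=Rm.T@r; s=(z-o[2])/d[2]
    return Rm.T@(r*s-t)
E
python3 - <<'E'
from h import *
c=shot('top','t0'); shot('side','s0')
o=env.get_obs(); print(o, env.grip_point_offset)
E
```

```text
{'time_s': 0.1, 'qpos': array([75.74976647, 18.43447897, -4.01567009, 83.16640341,  1.29627821,
       78.54145687, -3.25700458]), 'joint_velocities': array([ 0.05759218, -0.10918675,  0.14432173, -0.11442706,  0.04887988,
       -0.13790449,  0.12041112]), 'effort': array([ 1.92331581e-04, -4.92572558e+01, -4.05537793e-01, -3.13397276e+01,
       -6.40366226e-02,  3.94733995e-02,  6.90410366e-05]), 'tool_pos': array([ 0.168674  , -0.62718323,  0.19508795]), 'tool_rot': array([-1.79902963e+02,  6.62275132e-03,  1.50631822e+01]), 'force': array([0.99176534, 0.4299044 , 0.06546922]), 'wrist_torque': array([-0.00934451,  0.02103439,  0.02153499]), 'grasp_force': 0.0, 'grip_width': 0.08679443513813666} 0.0187
```

View pics/t0.png

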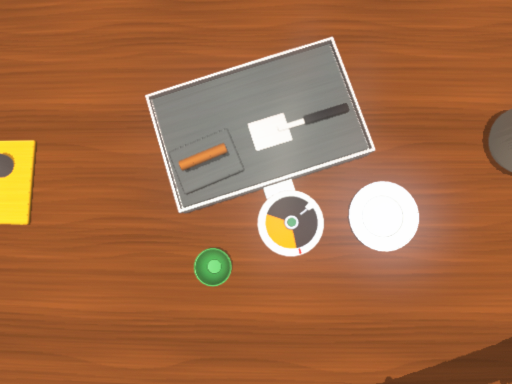

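View pics/s0.png

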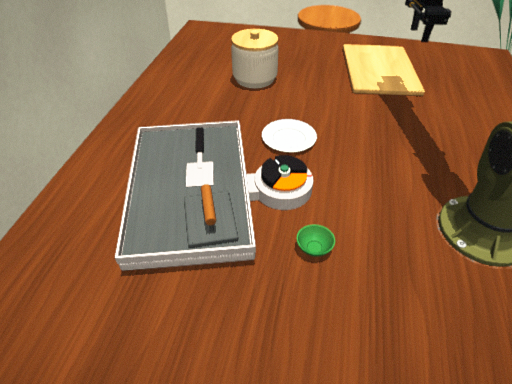

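The top view shows the rose at about (291,222), with its notch to the upper right (~(312,205)), the orange pocket at lower left, and the red pin bar near (299,252). The side view agrees with this. I'll enlarge the crop next.

```bash
python3 - <<'E'
from h import *
im=cv2.imread('pics/t0.png')[182:262,250:335]; cv2.imwrite('pics/t0c.png',cv2.resize(im,None,fx=7,fy=7,interpolation=cv2.INTER_CUBIC))
c=np.load('pics/t0.npz'); f=c['frame'].astype(int)
print(np.array(w(c,291.5,222.5,.08)))
hsv=cv2.cvtColor(c['frame'],cv2.COLOR_RGB2HSV)
sub=np.zeros(hsv.shape[:2],bool); sub[185:260,255:327]=1
def cen(m,n): 
    v,u=np.where(m&sub); print(n,len(u),u.mean(),v.mean()); return u.mean(),v.mean()
H,S,V=[hsv[...,i] for i in range(3)]
u=cen((H>40)&(H<90)&(S>80),'green'); print(w(c,*u,.08), w(c,*u))
u=cen((H>10)&(H<28)&(S>150)&(V>150),'orange'); print(w(c,*u,.059), w(c,*u))
E
```

```text
[ 0.5147401  -0.03982955  0.08      ]
green 16 292.125 222.375
[ 0.51502866 -0.04123402  0.08      ] [ 0.51503757 -0.04124599  0.07983734]
orange 813 278.13161131611315 237.55227552275522
[ 0.48116387 -0.010562    0.059     ] [ 0.4811317  -0.01047944  0.0612873 ]
```

View pics/t0c.png

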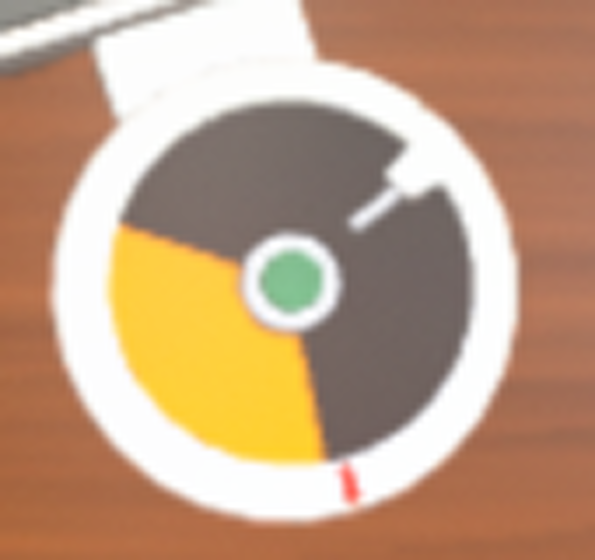

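The crop shows: button centre (291,282), index line (352,228)–(400,190), notch centre ~(418,170), red bar (345,466)–(353,502), and pocket end faces from (240,265) to (120,224) and (300,333) to (328,460).

```bash
python3 - <<'E'
from h import *
c=np.load('pics/t0.npz')
def q(x,y,z): return w(c,(x+.5)/7-.5+250,(y+.5)/7-.5+182,z)
b=q(291,282,.08); print(b)
def a(p): d=p-b; return np.round([*p,np.hypot(*d[:2])*1e3,np.degrees(np.arctan2(d[1],d[0]))],4)
for n,p in dict(line_in=q(352,228,.072),line_out=q(400,190,.072),notch=q(416,170,.072),bar_in=q(345,466,.043),bar_out=q(353,502,.043),
  f1=q(120,224,.072),f1in=q(240,265,.072),f2=q(328,460,.072),f2in=q(300,333,.072),discL=q(110,282,.072),discR=q(473,282,.072),discT=q(290,100,.072)).items(): print(n,a(p))
E
```

```text
[ 0.51618089 -0.03903356  0.08      ]
line_in [  0.5343  -0.0595   0.072   27.3023 -48.4765]
line_out [  0.5467  -0.0752   0.072   47.3277 -49.7672]
notch [  0.5533  -0.0804   0.072   55.6115 -48.1094]
bar_in [ 4.571000e-01 -5.940000e-02  4.300000e-02  6.244510e+01 -1.609901e+02]
bar_out [ 4.453000e-01 -6.200000e-02  4.300000e-02  7.450950e+01 -1.620773e+02]
f1 [5.35200e-01 1.59000e-02 7.20000e-02 5.81445e+01 7.09076e+01]
f1in [ 5.22100e-01 -2.31000e-02  7.20000e-02  1.69938e+01  6.97655e+01]
f2 [ 4.594000e-01 -5.130000e-02  7.200000e-02  5.806940e+01 -1.678261e+02]
f2in [ 5.001000e-01 -4.240000e-02  7.200000e-02  1.639400e+01 -1.679938e+02]
discL [5.16300e-01 1.91000e-02 7.20000e-02 5.81259e+01 8.98857e+01]
discR [ 5.1690e-01 -9.8500e-02  7.2000e-02  5.9479e+01 -8.9276e+01]
discT [ 5.7610e-01 -3.9500e-02  7.2000e-02  5.9955e+01 -4.8490e-01]
```

```bash
for i in 1 2 3; do python3 -m creep '{"translation":[[0.4,-0.43,0],[0.4,-0.43,0],[0.4,-0.43,0],[0.4,-0.43,0],[0.4,-0.43,0]],"turn":[[0,0,0],[0,0,0],[0,0,0],[0,0,0],[0,0,0]],"grip":[0,0,0,0,0]}' 10; done
for i in 1 2 3; do python3 -m creep '{"translation":[[0,0,0],[0,0,0],[0,0,0],[0,0,0],[0,0,0]],"turn":[[0,0,-0.05],[0,0,-0.05],[0,0,-0.05],[0,0,-0.05],[0,0,-0.05]],"grip":[0,0,0,0,0]}'; done
```

```text
time_s: 0.72
tool_pos: [0.2791, -0.4184, 0.1957]
tool_rot: [-180.0, 0.0, 15.1]
force: [0.2, 1.3, 0.7]
grip_width: 0.0451
grasp_force: 0.0
time_s: 1.35
tool_pos: [0.3888, -0.2109, 0.1958]
tool_rot: [180.0, 0.0, 15.1]
force: [0.0, -0.3, -0.0]
grip_width: 0.0015
grasp_force: 0.0
time_s: 1.98
tool_pos: [0.4986, -0.0035, 0.1958]
tool_rot: [180.0, 0.0, 15.0]
force: [0.8, 0.6, 0.2]
grip_width: 0.0007
grasp_force: 0.0
time_s: 2.6
tool_pos: [0.498, -0.0047, 0.1957]
tool_rot: [-180.0, 0.0, 60.4]
force: [0.6, 0.3, 0.0]
grip_width: 0.0006
grasp_force: 0.0
time_s: 3.22
tool_pos: [0.4979, -0.0047, 0.1956]
tool_rot: [-180.0, -0.0, 105.4]
force: [0.4, -0.2, -0.5]
grip_width: 0.0003
grasp_force: 0.0
time_s: 3.85
tool_pos: [0.4979, -0.0048, 0.1956]
tool_rot: [-180.0, -0.0, 150.4]
force: [0.2, 0.7, -0.3]
grip_width: 0.0005
grasp_force: 0.0
```

```bash
python3 -m creep '{"translation":[[0,0,0],[0,0,0],[0,0,0],[0,0,0],[0,0,0]],"turn":[[0,0,-0.055],[0,0,-0.055],[0,0,-0.055],[0,0,-0.055],[0,0,-0.055]],"grip":[0,0,0,0,0]}'
python3 -m creep '{"translation":[[-0.066,0.02,0],[0,0,0.45],[0,0,0.45],[0,0,0.4],[0,0,0]],"turn":[[0,0,0],[0,0,0],[0,0,0],[0,0,0],[0,0,0]],"grip":[0,0,0,0,0]}'
python3 - <<'E'
from h import *
c=shot('side','s1'); d=shot('wrist','w1')
im=cv2.resize(c['frame'][130:230,220:350,::-1],None,fx=4,fy=4,interpolation=cv2.INTER_CUBIC)
im2=d['frame'][:,:,::-1]
p=np.zeros((400+8,520+0,3),np.uint8)
cv2.imwrite('pics/m1.png',np.vstack([cv2.resize(im,(390,300)),cv2.resize(im2,(390,293))]))
print(env.get_obs()['qpos'])
E
```

```text
time_s: 4.47
tool_pos: [0.4979, -0.0047, 0.1957]
tool_rot: [180.0, -0.0, -160.1]
force: [0.2, 0.3, 0.1]
grip_width: 0.0005
grasp_force: 0.0
time_s: 5.1
tool_pos: [0.5006, -0.001, 0.0898]
tool_rot: [179.8, -0.3, -160.6]
force: [-0.1, 0.7, 0.5]
grip_width: 0.0006
grasp_force: 0.0
[ 41.70226862   9.11403911 -47.59384674 109.67667356   7.43731863
  64.30189793 100.72321654]
```

View pics/m1.png

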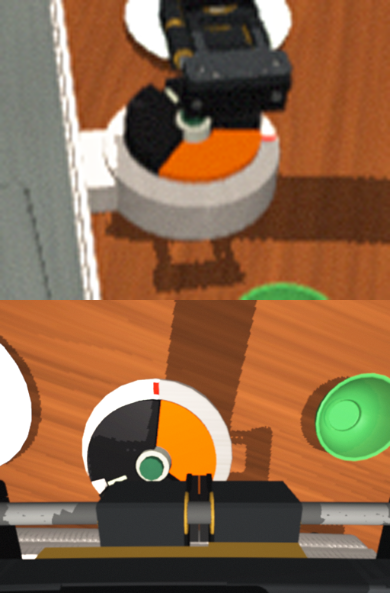

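```bash
python3 - <<'E'
from h import *
for n in ('s1','w1'):
    c=np.load(f'pics/{n}.npz')
    for P in ([.5006,-.001,.0898],[.5006,-.001,.13],[.516,-.039,.08]): print(n,P,cv2.projectPoints(np.array([P]),c['rvec'],c['tvec'],c['K'],c['D'])[0].ravel())
c=np.load('pics/s1.npz'); hsv=cv2.cvtColor(c['frame'],cv2.COLOR_RGB2HSV)[150:190,270:300]
v,u=np.where((hsv[...,0]>50)&(hsv[...,0]<90)&(hsv[...,1]>90)); print(u.mean()+270,v.mean()+150)
z=c['z_map']; 
for u,v in ((284,165),(295,150),(300,155),(290,160),(290,150)): print(u,v,w(c,u,v))
E
```

```text
s1 [0.5006, -0.001, 0.0898] [288.19538441 174.05614339]
s1 [0.5006, -0.001, 0.13] [289.1017771  161.63206707]
s1 [0.516, -0.039, 0.08] [284.30982455 166.46612592]
w1 [0.5006, -0.001, 0.0898] [260.29579251 224.92122396]
w1 [0.5006, -0.001, 0.13] [260.15900283 252.8266667 ]
w1 [0.516, -0.039, 0.08] [199.97963834 222.25630125]
285.1 169.6
284 165 [0.5011731  0.09320968 0.1976969 ]
295 150 [0.48222786 0.07282499 0.22565956]
300 155 [0.46960894 0.08832144 0.2265018 ]
290 160 [0.48879922 0.09679211 0.21657133]
290 150 [0.49253482 0.07548251 0.22601426]
```

The tip and button project where the wrist image shows them (tip (198,472), button (152,467)), so the centre is good. I'll lower into the pocket.

```bash
python3 -m creep '{"translation":[[0,0,0.15],[0,0,0.1],[0,0,0.1],[0,0,0],[0,0,0]],"turn":[[0,0,0],[0,0,0],[0,0,0],[0,0,0],[0,0,0]],"grip":[0,0,0,0,0]}'
```

```text
time_s: 5.82
tool_pos: [0.5029, -0.0014, 0.0641]
tool_rot: [-180.0, 0.0, -160.4]
force: [-0.1, 0.0, -0.3]
grip_width: 0.0006
grasp_force: 0.0
```

```bash
for i in 1 2 3; do python3 -m creep '{"translation":[[-0.0523,-0.0027,0],[-0.0523,-0.0027,0],[-0.0523,-0.0027,0],[-0.0523,-0.0027,0],[-0.0523,-0.0027,0]],"turn":[[0,0,0.0333],[0,0,0.0333],[0,0,0.0333],[0,0,0.0333],[0,0,0.0333]],"grip":[0,0,0,0,0]}'; done
python3 - <<'E'
from h import *
p=env.get_obs()['tool_pos']-[.516,-.039,0]; print(np.hypot(*p[:2]),np.degrees(np.arctan2(p[1],p[0])))
c=shot('top','t1'); cv2.imwrite('pics/t1c.png',cv2.resize(c['frame'][182:262,250:335,::-1],None,fx=7,fy=7,interpolation=cv2.INTER_CUBIC))
E
```

```text
time_s: 6.45
tool_pos: [0.5239, 0.0002, 0.0644]
tool_rot: [-180.0, 0.0, 169.4]
force: [0.7, 0.4, 0.2]
grip_width: 0.0008
grasp_force: 0.0
time_s: 7.08
tool_pos: [0.5425, -0.0087, 0.0644]
tool_rot: [180.0, 0.0, 139.4]
force: [0.4, -0.1, 0.1]
grip_width: 0.0004
grasp_force: 0.0
time_s: 7.7
tool_pos: [0.5543, -0.0258, 0.0644]
tool_rot: [180.0, 0.0, 109.4]
force: [0.7, 0.3, -0.4]
grip_width: 0.0003
grasp_force: 0.0
0.04053785492578225 19.012638795848552
```

View pics/t1c.png

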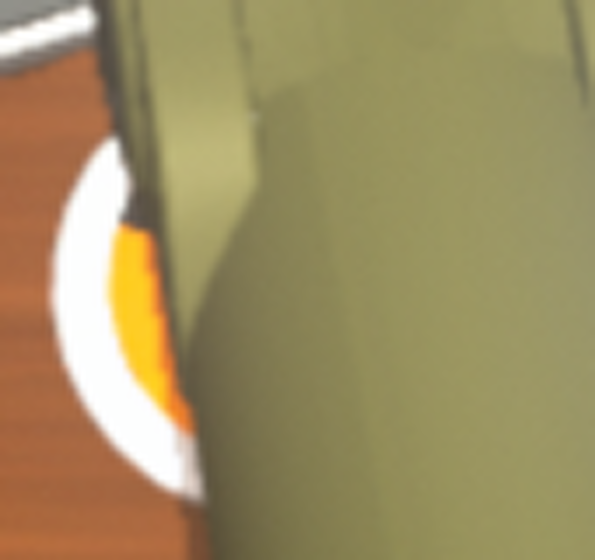

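The arm blocks the top view, though the orange still visible down to (190,430) makes me doubt the rose turned fully. I'll check with the side and wrist cameras.

```bash
python3 - <<'E'
from h import *
c=shot('side','s2'); d=shot('wrist','w2')
cv2.imwrite('pics/m2.png',np.vstack([cv2.resize(c['frame'][130:230,220:350,::-1],(390,300),interpolation=cv2.INTER_CUBIC),cv2.resize(d['frame'][:,:,::-1],(390,293))]))
for c in (c,d): print([cv2.projectPoints(np.array([P]),c['rvec'],c['tvec'],c['K'],c['D'])[0].ravel() for P in ([.516,-.039,.08],[.5543,-.0258,.0644])])
E
```

```text
[array([284.30982455, 166.46612592]), array([268.62978315, 172.28933164])]
[array([193.87379484, 237.58606315]), array([261.87668139, 228.27721251])]
```

View pics/m2.png

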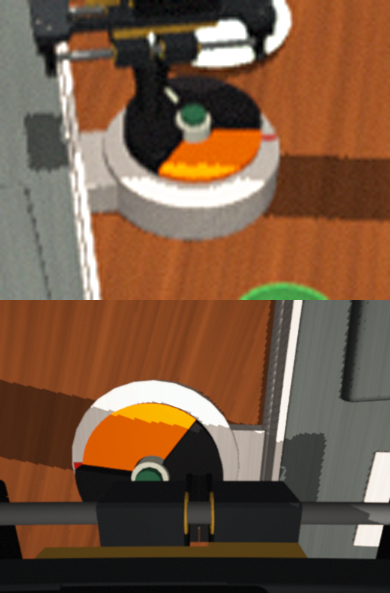

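The rose hasn't turned: the orange pocket still spans (160,170)–(260,135) and the finger is over the black. The tip must be riding above the disc, so I'll measure it with the depth map.

```bash
python3 - <<'E'
from h import *
c=np.load('pics/s2.npz')
for v in range(150,180,2): print(v,[tuple(np.round(w(c,u,v)*1e3).astype(int)) for u in (266,268,270,272)])
d=np.load('pics/w2.npz'); print('wrist')
for v in range(215,300,6): print(v,[tuple(np.round(w(d,u,v)*1e3).astype(int)) for u in (252,258,264,270)])
print(env.get_obs()['tool_pos'],env.get_obs()['qpos'])
E
```

```text
150 [(np.int64(555), np.int64(14), np.int64(169)), (np.int64(550), np.int64(14), np.int64(169)), (np.int64(553), np.int64(-27), np.int64(137)), (np.int64(546), np.int64(-18), np.int64(145))]
152 [(np.int64(555), np.int64(15), np.int64(163)), (np.int64(550), np.int64(15), np.int64(164)), (np.int64(551), np.int64(-19), np.int64(138)), (np.int64(546), np.int64(-15), np.int64(141))]
154 [(np.int64(560), np.int64(-12), np.int64(135)), (np.int64(555), np.int64(-13), np.int64(135)), (np.int64(550), np.int64(-14), np.int64(135)), (np.int64(546), np.int64(-17), np.int64(134))]
156 [(np.int64(559), np.int64(-10), np.int64(131)), (np.int64(555), np.int64(-13), np.int64(129)), (np.int64(550), np.int64(-16), np.int64(127)), (np.int64(545), np.int64(-15), np.int64(129))]
158 [(np.int64(559), np.int64(-11), np.int64(123)), (np.int64(555), np.int64(-13), np.int64(122)), (np.int64(550), np.int64(-16), np.int64(121)), (np.int64(546), np.int64(-19), np.int64(119))]
160 [(np.int64(559), np.int64(-10), np.int64(117)), (np.int64(555), np.int64(-13), np.int64(116)), (np.int64(550), np.int64(-16), np.int64(
[... 4033 characters left out ...]
7 [(np.int64(542), np.int64(1), np.int64(179)), (np.int64(543), np.int64(1), np.int64(178)), (np.int64(544), np.int64(2), np.int64(180)), (np.int64(546), np.int64(2), np.int64(179))]
293 [(np.int64(550), np.int64(-25), np.int64(140)), (np.int64(552), np.int64(-24), np.int64(141)), (np.int64(554), np.int64(-24), np.int64(140)), (np.int64(556), np.int64(-23), np.int64(140))]
299 [(np.int64(551), np.int64(-28), np.int64(140)), (np.int64(553), np.int64(-26), np.int64(141)), (np.int64(555), np.int64(-26), np.int64(140)), (np.int64(557), np.int64(-25), np.int64(140))]
[ 0.55417117 -0.02587161  0.0642961 ] [ 28.91246207  15.69296267 -32.98333297 104.81032853   9.59618324
  62.23658699  12.14146513]
```

The depth map puts the real fingertip at z≈0.088, about 23 mm above the reported TCP; laterally it agrees. The sweep went over the rose without touching it. I'll sweep back, then lower to reported z≈0.042 (real ≈0.065) and check the depth.

```bash
for i in 1 2; do python3 -m creep '{"translation":[[0.0783,-0.0061,0],[0.0783,-0.0061,0],[0.0783,-0.0061,0],[0.0783,-0.0061,0],[0.0783,-0.0061,0]],"turn":[[0,0,-0.05],[0,0,-0.05],[0,0,-0.05],[0,0,-0.05],[0,0,-0.05]],"grip":[0,0,0,0,0]}'; done
python3 -m creep '{"translation":[[0,0,0.1],[0,0,0.1],[0,0,0.08],[0,0,0],[0,0,0]],"turn":[[0,0,0],[0,0,0],[0,0,0],[0,0,0],[0,0,0]],"grip":[0,0,0,0,0]}'
cat > tip.py <<'E'
from h import *
d=env.read_camera('wrist'); o=env.get_obs()
for u in (258,262,266):
    z=[(v,*np.round(w(d,u,v)*1e3,1)) for v in range(200,262)]
    j=max(range(1,len(z)),key=lambda i:z[i][3]-z[i-1][3] if z[i][0]>215 and z[i][3]<110 else -9)
    print(u,*[tuple(map(float,a)) for a in z[j-2:j+3]])
p=o['tool_pos']-[.516,-.039,0]; print(np.hypot(*p[:2]),np.degrees(np.arctan2(p[1],p[0])),p[2],o['force'])
E
python3 tip.py
```

```text
time_s: 8.48
tool_pos: [0.5332, -0.0024, 0.0642]
tool_rot: [180.0, 0.0, 155.1]
force: [0.5, 0.2, -0.1]
grip_width: 0.0004
grasp_force: 0.0
time_s: 9.1
tool_pos: [0.5025, -0.0011, 0.0642]
tool_rot: [-180.0, 0.0, -159.9]
force: [0.0, 0.9, -0.2]
grip_width: 0.0005
grasp_force: 0.0
time_s: 9.72
tool_pos: [0.5029, -0.0012, 0.0416]
tool_rot: [180.0, 0.0, -160.4]
force: [-0.1, 0.5, 0.6]
grip_width: 0.0006
grasp_force: 0.0
258 (227.0, 496.2, -4.4, 58.2) (228.0, 496.3, -4.3, 59.4) (229.0, 493.8, -5.2, 67.5) (230.0, 494.0, -5.1, 68.5) (231.0, 493.7, -5.1, 70.5)
262 (228.0, 495.6, -2.1, 59.1) (229.0, 496.4, -1.8, 58.6) (230.0, 493.2, -3.0, 68.7) (231.0, 492.5, -3.3, 71.9) (232.0, 493.1, -3.1, 71.7)
266 (227.0, 494.1, -0.2, 59.5) (228.0, 494.8, 0.1, 59.3) (229.0, 491.9, -1.1, 68.7) (230.0, 492.0, -1.1, 69.7) (231.0, 492.2, -1.1, 70.7)
0.03991536319038837 108.98907765394408 0.041785120144497465 [0.53479175 0.18639362 0.0040498 ]
```

The tip is in the pocket, at about 66 mm against the 59 mm floor. Now sweep.

```bash
for i in 1 2 3; do python3 -m creep '{"translation":[[-0.0523,-0.0027,0],[-0.0523,-0.0027,0],[-0.0523,-0.0027,0],[-0.0523,-0.0027,0],[-0.0523,-0.0027,0]],"turn":[[0,0,0.0333],[0,0,0.0333],[0,0,0.0333],[0,0,0.0333],[0,0,0.0333]],"grip":[0,0,0,0,0]}'; done
cat > ang.py <<'E'
from h import *
# orange pocket end angles from all views at the pocket-floor height, via depth
for n in ('side','wrist','top'):
    c=env.read_camera(n); hsv=cv2.cvtColor(c['frame'],cv2.COLOR_RGB2HSV); v,u=np.where((hsv[...,0]>8)&(hsv[...,0]<28)&(hsv[...,1]>150)&(hsv[...,2]>90))
    P=[]
    for a,b in zip(u,v):
        q=w(c,a,b,.058)-[.516,-.039,0]
        if 20e-3<np.hypot(*q[:2])<58e-3 and abs(w(c,a,b)[2]-.059)<.006: P.append(np.degrees(np.arctan2(q[1],q[0])))
    if len(P)>30: h,e=np.histogram(P,36,(-180,180)); print(n,{int(e[i]):int(h[i]) for i in range(36) if h[i]})
E
python3 ang.py; python3 tip.py|tail -1
```

```text
time_s: 10.4
tool_pos: [0.5233, 0.0005, 0.0418]
tool_rot: [-180.0, -0.0, 169.5]
force: [-0.9, 0.5, -0.5]
grip_width: 0.0005
grasp_force: 0.7
time_s: 11.02
tool_pos: [0.5423, -0.0079, 0.0419]
tool_rot: [180.0, -0.0, 139.5]
force: [-0.1, 1.6, -0.3]
grip_width: 0.0006
grasp_force: 0.6
time_s: 11.65
tool_pos: [0.5547, -0.025, 0.0421]
tool_rot: [179.9, -0.0, 109.6]
force: [0.0, 1.1, 0.2]
grip_width: 0.0001
grasp_force: 0.5
side {0: 10, 10: 12, 20: 21, 30: 26, 40: 27, 50: 25, 60: 27, 70: 26, 80: 27, 90: 32, 100: 25, 110: 27, 120: 28}
wrist {20: 327, 30: 685, 40: 722, 50: 749, 60: 769, 70: 790, 80: 800, 90: 813, 100: 822, 110: 821, 120: 746, 130: 30}
top {60: 12, 70: 19, 80: 26, 90: 25, 100: 26, 110: 24, 120: 13}
0.04034393301848544 19.499828245608295 0.04180103419541674 [-0.25564956  0.35271377  0.29657306]
```

```bash
python3 -m creep '{"translation":[[-0.0523,-0.0027,0],[-0.0523,-0.0027,0],[-0.0523,-0.0027,0],[-0.0523,-0.0027,0],[-0.0523,-0.0027,0]],"turn":[[0,0,0.0333],[0,0,0.0333],[0,0,0.0333],[0,0,0.0333],[0,0,0.0333]],"grip":[0,0,0,0,0]}'
python3 -m creep '{"translation":[[-0.0523,-0.0027,0],[-0.0523,-0.0027,0],[-0.0523,-0.0027,0],[0,0,0],[0,0,0]],"turn":[[0,0,0.0333],[0,0,0.0333],[0,0,0.0333],[0,0,0],[0,0,0]],"grip":[0,0,0,0,0]}'
python3 ang.py; python3 tip.py|tail -1
python3 - <<'E'
from h import *
c=shot('wrist','w3'); d=shot('side','s3')
cv2.imwrite('pics/w3s.png',np.vstack([cv2.resize(d['frame'][140:215,235:335,::-1],(400,300),interpolation=cv2.INTER_CUBIC),cv2.resize(c['frame'][:,:,::-1],(400,300))]))
E
```

```text
time_s: 12.48
tool_pos: [0.5562, -0.0459, 0.0419]
tool_rot: [179.9, -0.0, 79.7]
force: [0.5, 1.6, 0.1]
grip_width: 0.0005
grasp_force: 0.5
time_s: 13.1
tool_pos: [0.5513, -0.0579, 0.0416]
tool_rot: [-180.0, 0.0, 61.9]
force: [0.6, 0.3, -1.2]
grip_width: 0.0005
grasp_force: 0.0
side {-50: 5, -40: 7, -30: 10, -20: 22, -10: 26, 0: 25, 10: 24, 20: 28, 30: 25, 40: 27, 50: 26, 60: 24, 70: 4}
wrist {-30: 196, -20: 637, -10: 730, 0: 752, 10: 768, 20: 792, 30: 805, 40: 820, 50: 824, 60: 826, 70: 567}
top {20: 11, 30: 20, 40: 24, 50: 32, 60: 32, 70: 10}
0.04013862576101487 -28.10259094309469 0.041524992928794455 [-0.09406762 -0.3784776   0.17199819]
```

View pics/w3s.png

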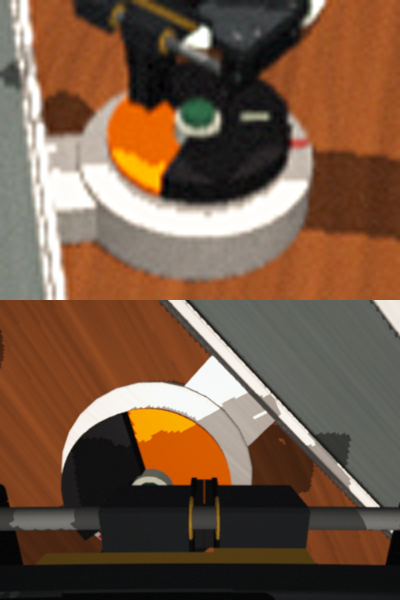

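The side view shows the index line pointing near the red bar. I'll back off and lift for a clean view.

```bash
python3 -m creep '{"translation":[[0.0523,-0.0027,0],[0.0523,-0.0027,0],[0,0,-0.3],[0,0,-0.4],[0,0,-0.4]],"turn":[[0,0,-0.0333],[0,0,-0.0333],[0,0,0],[0,0,0],[0,0,0]],"grip":[0,0,0,0,0]}'
python3 -m creep '{"translation":[[0,0.4,-0.3],[0,0.4,0],[0,0.4,0],[0,0.3,0],[0,0,0]],"turn":[[0,0,0],[0,0,0],[0,0,0],[0,0,0],[0,0,0]],"grip":[0,0,0,0,0]}'
python3 - <<'E'
from h import *
c=shot('wrist','w4'); d=shot('side','s4')
u=[cv2.projectPoints(np.array([[.516,-.039,.072]]),k['rvec'],k['tvec'],k['K'],k['D'])[0].ravel() for k in (c,d)]; print(u)
cv2.imwrite('pics/w4s.png',np.hstack([cv2.resize(d['frame'][140:215,235:335,::-1],(400,300),interpolation=cv2.INTER_CUBIC),cv2.resize(c['frame'][:,:,::-1],(400,300))]))
E
python3 ang.py
```

```text
time_s: 14.02
tool_pos: [0.5545, -0.0502, 0.1304]
tool_rot: [-180.0, 0.0, 73.8]
force: [1.1, 0.9, 0.5]
grip_width: 0.0005
grasp_force: 0.0
time_s: 14.65
tool_pos: [0.6706, -0.0844, 0.1527]
tool_rot: [-179.9, -0.0, 73.7]
force: [-1.2, -0.8, -0.0]
grip_width: 0.0006
grasp_force: 0.0
[array([ 79.50764914, 193.80560623]), array([284.16239395, 168.81411015])]
side {-50: 16, -40: 21, -30: 24, -20: 22, -10: 26, 0: 25, 10: 25, 20: 28, 30: 25, 40: 27, 50: 26, 60: 24, 70: 3}
wrist {-60: 6, -50: 236, -40: 278, -30: 284, -20: 289, -10: 295, 0: 304, 10: 303, 20: 318, 30: 317, 40: 325, 50: 331, 60: 329, 70: 245}
top {-50: 31, -40: 48, -30: 48, -20: 46, -10: 46, 0: 47, 10: 46, 20: 46, 30: 47, 40: 44, 50: 47, 60: 47, 70: 13}
```

View pics/w4s.png

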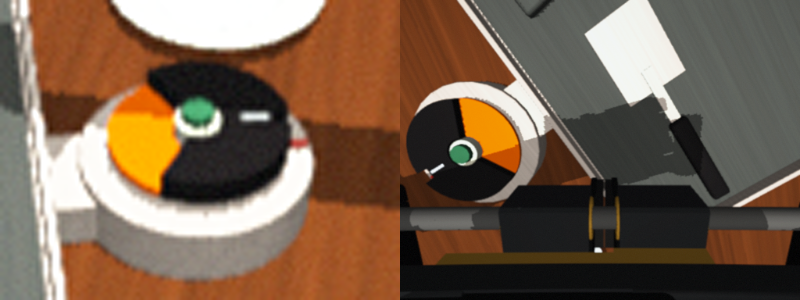

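The view is clear now: the white line and notch point close to the red bar. I need an exact angle from enlarged top and wrist crops.

```bash
python3 - <<'E'
from h import *
c=shot('top','t5'); d=np.load('pics/w4.npz')
A=cv2.resize(c['frame'][182:262,250:335,::-1],None,fx=5,fy=5,interpolation=cv2.INTER_CUBIC)
B=cv2.resize(d['frame'][150:250,0:90,::-1],None,fx=4,fy=4,interpolation=cv2.INTER_CUBIC)
cv2.imwrite('pics/t5m.png',np.hstack([A,B]) ); print(A.shape,B.shape)
E
```

```text
(400, 425, 3) (400, 360, 3)
```

View pics/t5m.png

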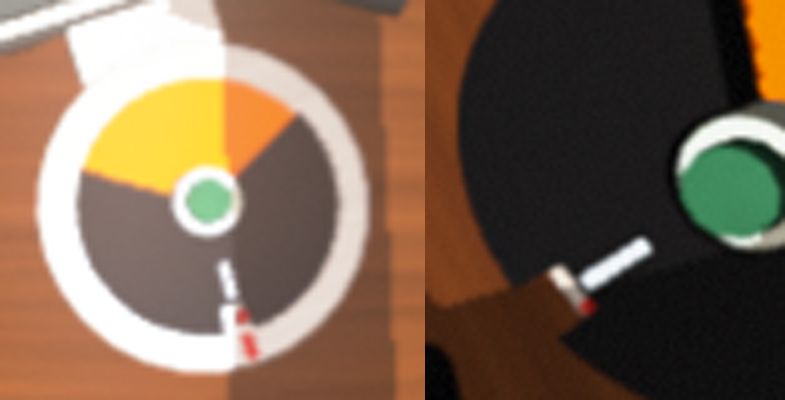

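Left crop: index line (223,263)–(232,297), notch spanning ~(222–248, 320), and the red pin visible at (243,317), off-centre to the right. So the rose overshot slightly.

```bash
python3 - <<'E'
from h import *
c=np.load('pics/t5.npz')
def q(x,y,z): return w(c,(x+.5)/5-.5+250,(y+.5)/5-.5+182,z)
b=q(209,201,.08); print(b)
for n,p in dict(li=q(223,263,.072),lo=q(232,297,.072),pin=q(243,317,.050),bar=q(249,350,.043),f1=q(296,114,.072),f2=q(82,171,.072)).items():
    for ce in (b,np.array([.516,-.039,0])):
        e=p-ce; print(n,p.round(4),np.hypot(*e[:2]).round(4),np.degrees(np.arctan2(e[1],e[0])).round(1))
E
```

```text
[ 0.51631249 -0.03961156  0.08      ]
li [ 0.4888 -0.0464  0.072 ] 0.0284 -166.2
li [ 0.4888 -0.0464  0.072 ] 0.0282 -164.8
lo [ 0.4735 -0.0504  0.072 ] 0.0442 -165.9
lo [ 0.4735 -0.0504  0.072 ] 0.044 -165.0
pin [ 0.4644 -0.0573  0.05  ] 0.0548 -161.2
pin [ 0.4644 -0.0573  0.05  ] 0.0547 -160.5
bar [ 0.4492 -0.0606  0.043 ] 0.0703 -162.6
bar [ 0.4492 -0.0606  0.043 ] 0.0702 -162.1
f1 [ 0.5567 -0.08    0.072 ] 0.0571 -45.0
f1 [ 0.5567 -0.08    0.072 ] 0.0577 -45.3
f2 [0.5301 0.0175 0.072 ] 0.0588 76.4
f2 [0.5301 0.0175 0.072 ] 0.0583 76.0
```

```bash
python3 -m creep '{"translation":[[0,0,0],[0,0,0],[0,0,0],[0,0,0],[0,0,0]],"turn":[[0,0,-0.0568],[0,0,-0.0568],[0,0,-0.0568],[0,0,-0.0568],[0,0,-0.0568]],"grip":[0,0,0,0,0]}'
python3 -m creep '{"translation":[[0,0,0],[0.59,-0.155,0],[0.59,-0.155,0],[0.588,-0.155,0],[0,0,0]],"turn":[[0,0,-0.0568],[0,0,0],[0,0,0],[0,0,0],[0,0,0]],"grip":[0,0,0,0,0]}'
python3 tip.py | tail -1
```

```text
time_s: 15.58
tool_pos: [0.6695, -0.0838, 0.154]
tool_rot: [-180.0, 0.0, 125.2]
force: [-0.3, 0.1, 0.0]
grip_width: 0.001
grasp_force: 0.0
time_s: 16.2
tool_pos: [0.5404, -0.0081, 0.154]
tool_rot: [-179.9, 0.1, 135.3]
force: [0.3, -0.1, 0.7]
grip_width: 0.0001
grasp_force: 0.0
0.039357021438495794 47.87574997107094 0.15427355345784025 [ 0.0619667  -0.87855762 -0.93109962]
```

```bash
python3 -m creep '{"translation":[[-0.03,0,0.5],[0,0,0.5],[0,0,0.25],[0,0,0.15],[0,0,0]],"turn":[[0,0,0],[0,0,0],[0,0,0],[0,0,0],[0,0,0]],"grip":[0,0,0,0,0]}'
python3 tip.py; python3 ang.py
```

```text
time_s: 16.88
tool_pos: [0.5455, -0.0121, 0.0416]
tool_rot: [180.0, -0.0, 135.1]
force: [-0.1, 1.2, 0.3]
grip_width: 0.0004
grasp_force: 0.0
258 (227.0, 538.0, -7.2, 60.0) (228.0, 538.8, -7.9, 58.8) (229.0, 536.8, -5.8, 67.6) (230.0, 536.7, -5.7, 69.4) (231.0, 536.6, -5.5, 71.3)
262 (228.0, 540.2, -6.0, 59.8) (229.0, 540.8, -6.7, 59.1) (230.0, 538.4, -4.3, 69.0) (231.0, 538.0, -3.9, 71.7) (232.0, 538.5, -4.4, 71.4)
266 (227.0, 541.8, -4.3, 58.3) (228.0, 541.9, -4.4, 59.6) (229.0, 539.8, -2.6, 67.9) (230.0, 539.8, -2.6, 69.4) (231.0, 539.9, -2.6, 70.6)
0.04033116604832955 41.875760786269346 0.04234536902545515 [0.17265446 0.30491648 0.98702699]
side {-50: 2, -40: 1, -30: 1, -20: 2, -10: 6, 0: 9, 10: 8, 20: 11, 30: 12, 40: 15, 50: 25, 60: 24, 70: 2}
wrist {-10: 1, 0: 3, 40: 188, 50: 642, 60: 668, 70: 41}
```

```bash
cat > f2.py <<'E'
from h import *
d=env.read_camera('wrist'); o=env.get_obs(); hsv=cv2.cvtColor(d['frame'],cv2.COLOR_RGB2HSV)
K,D=np.array(d['K']),np.array(d['D']); 
# sample black/orange edge at wall-top height .072 along radii 30..55
C=np.array([.516,-.039,0]); out=[]
for r in np.arange(.026,.056,.003):
    a=np.radians(np.arange(45,110,.2)); P=C+np.c_[r*np.cos(a),r*np.sin(a),np.full(len(a),.072)]
    uv=cv2.projectPoints(P,np.array(d['rvec'],float),np.array(d['tvec'],float),K,D)[0].reshape(1,-1,2).astype(np.float32)
    S=cv2.remap(d['frame'].astype(np.float32),uv[...,0],uv[...,1],cv2.INTER_LINEAR)[0]
    s=S[:,0]-S[:,2]; i=np.where(s>40)[0]
    if len(i): out.append(np.degrees(a[i[-1]]))
p=o['tool_pos']-C; print('edge',np.round(np.median(out),2),np.round(out,1),'finger',np.degrees(np.arctan2(p[1],p[0])),o['force'])
E
python3 f2.py
python3 -m creep '{"translation":[[0.0175,-0.0003,0],[0.0175,-0.0003,0],[0.0175,-0.0003,0],[0.0175,-0.0003,0],[0.0175,-0.0003,0]],"turn":[[0,0,-0.0111],[0,0,-0.0111],[0,0,-0.0111],[0,0,-0.0111],[0,0,-0.0111]],"grip":[0,0,0,0,0]}' >/dev/null
python3 f2.py
```

```text
edge 76.7 [77.8 77.4 77.4 77.  76.8 76.6 76.6 76.6 76.2 76.2] finger 41.71917564997943 [ 0.8693578  -0.28741006  0.40797732]
edge 76.6 [77.8 77.6 77.  76.4 76.8 76.8 76.4 76.4 76.4 76.2] finger 53.3050929644319 [ 0.49672874  0.85369529 -0.58543412]
```

```bash
for i in 1 2 3; do python3 -m creep '{"translation":[[0.0087,0,0],[0.0087,0,0],[0.0087,0,0],[0.0087,0,0],[0,0,0]],"turn":[[0,0,-0.0056],[0,0,-0.0056],[0,0,-0.0056],[0,0,-0.0056],[0,0,0]],"grip":[0,0,0,0,0]}' >/dev/null
python3 f2.py; done
```

```text
edge 78.2 [79.6 79.2 78.4 78.4 78.2 78.2 78.  78.  77.8] finger 56.652027839874904 [ 0.96026702 -0.90104776  0.18126008]
edge 82.6 [84.  83.4 82.8 82.8 82.6 82.4 82.2 82.2 82.2] finger 61.03969024238725 [ 1.00205835 -0.47806476  0.92246902]
edge 86.6 [88.  87.6 86.8 86.8 86.6 86.6 86.2 86.2 86. ] finger 65.07148978026696 [ 0.53828863 -1.17436776  0.08823582]
```

Looping overshot it: edge at 86.6°, target about 79.8°. I'll cross the pocket to the other face and push back in small steps.

```bash
for i in 1 2; do python3 -m creep '{"translation":[[-0.0523,-0.0027,0],[-0.0523,-0.0027,0],[-0.0523,-0.0027,0],[-0.0523,-0.0027,0],[-0.0523,-0.0027,0]],"turn":[[0,0,0.0333],[0,0,0.0333],[0,0,0.0333],[0,0,0.0333],[0,0,0.0333]],"grip":[0,0,0,0,0]}' ; done
python3 f2.py
python3 -m creep '{"translation":[[-0.0087,0,0],[-0.0087,0,0],[-0.0087,0,0],[-0.0087,0,0],[0,0,0]],"turn":[[0,0,0.0056],[0,0,0.0056],[0,0,0.0056],[0,0,0.0056],[0,0,0]],"grip":[0,0,0,0,0]}' >/dev/null
python3 f2.py
```

```text
time_s: 20.45
tool_pos: [0.5486, -0.0159, 0.0414]
tool_rot: [-180.0, -0.1, 127.0]
force: [-0.1, -0.6, 1.2]
grip_width: 0.0007
grasp_force: 0.0
time_s: 21.08
tool_pos: [0.5564, -0.0351, 0.0414]
tool_rot: [-179.9, -0.0, 97.1]
force: [-0.6, -0.0, 0.2]
grip_width: 0.0002
grasp_force: 0.0
edge 84.0 [83.8 83.8 84.  84.  84.  84.  84.  84.  84.  84. ] finger 4.345045121768809 [-1.29173529 -1.17414324  0.0677256 ]
edge 83.4 [83.  83.2 83.  83.4 83.4 83.4 83.4 83.4 83.6 83.6] finger 1.188319652534332 [ 0.87795518 -0.02371223 -0.29941358]
```

```bash
python3 -m creep '{"translation":[[-0.0087,0,0],[-0.0087,0,0],[-0.0087,0,0],[0,0,0],[0,0,0]],"turn":[[0,0,0.0056],[0,0,0.0056],[0,0,0.0056],[0,0,0],[0,0,0]],"grip":[0,0,0,0,0]}' >/dev/null
python3 f2.py
```

```text
edge 82.9 [82.2 82.4 82.6 82.8 82.8 83.  83.  83.2 83.2 83.2] finger -1.6474428639319205 [ 0.20037883  0.14975733 -0.15924604]
```

```bash
python3 -m creep '{"translation":[[-0.0087,0,0],[-0.0087,0,0],[-0.0087,0,0],[0,0,0],[0,0,0]],"turn":[[0,0,0.0056],[0,0,0.0056],[0,0,0.0056],[0,0,0],[0,0,0]],"grip":[0,0,0,0,0]}' >/dev/null
python3 f2.py
```

```text
edge 82.5 [81.8 81.8 82.  82.4 82.4 82.6 82.6 82.8 82.8 83. ] finger -4.588881742313542 [ 0.94367861  0.19269172 -0.68043198]
```

```bash
python3 -m creep '{"translation":[[-0.0087,0,0],[-0.0087,0,0],[-0.0087,0,0],[0,0,0],[0,0,0]],"turn":[[0,0,0.0056],[0,0,0.0056],[0,0,0.0056],[0,0,0],[0,0,0]],"grip":[0,0,0,0,0]}' >/dev/null
python3 f2.py
python3 -m creep '{"translation":[[-0.0087,0,0],[-0.0087,0,0],[-0.0087,0,0],[0,0,0],[0,0,0]],"turn":[[0,0,0.0056],[0,0,0.0056],[0,0,0.0056],[0,0,0],[0,0,0]],"grip":[0,0,0,0,0]}' >/dev/null
python3 f2.py
```

```text
edge 82.0 [80.8 81.2 81.4 81.8 81.8 82.2 82.2 82.4 82.6 82.6] finger -7.427540802866936 [-0.26459168 -0.02508668 -0.27137469]
edge 81.6 [80.4 80.6 81.  81.2 81.6 81.6 81.8 82.  82.2 82.4] finger -10.321908543305895 [-0.02603599 -0.04170882 -0.03488208]
```

```bash
python3 -m creep '{"translation":[[-0.0087,0,0],[-0.0087,0,0],[-0.0087,0,0],[0,0,0],[0,0,0]],"turn":[[0,0,0.0056],[0,0,0.0056],[0,0,0.0056],[0,0,0],[0,0,0]],"grip":[0,0,0,0,0]}' >/dev/null
python3 f2.py
```

```text
edge 81.2 [79.6 80.2 80.4 80.8 81.2 81.2 81.4 81.8 81.8 82. ] finger -13.228177726343628 [ 0.34149794 -0.33526667  0.14935533]
```

```bash
python3 -m creep '{"translation":[[-0.0087,0,0],[-0.0087,0,0],[-0.0087,0,0],[0,0,0],[0,0,0]],"turn":[[0,0,0.0056],[0,0,0.0056],[0,0,0.0056],[0,0,0],[0,0,0]],"grip":[0,0,0,0,0]}' >/dev/null
python3 f2.py
```

```text
edge 80.7 [79.  79.6 80.  80.4 80.6 80.8 81.2 81.2 81.6 81.6] finger -16.08030510948651 [-0.70604012 -0.68150028 -0.35792139]
```

```bash
python3 -m creep '{"translation":[[-0.0087,0,0],[-0.0087,0,0],[-0.0087,0,0],[-0.0087,0,0],[0,0,0]],"turn":[[0,0,0.0056],[0,0,0.0056],[0,0,0.0056],[0,0,0.0056],[0,0,0]],"grip":[0,0,0,0,0]}' | head -1
python3 f2.py
```

```text
time_s: 26.48
edge 80.2 [78.2 78.8 79.2 79.6 80.  80.4 80.6 80.8 81.  81.2] finger -19.921568281607115 [ 0.31199101 -0.83637885 -0.06903008]
```

```bash
python3 -m creep '{"translation":[[-0.0087,0,0],[-0.0087,0,0],[-0.0087,0,0],[0,0,0]],"turn":[[0,0,0.0056],[0,0,0.0056],[0,0,0.0056],[0,0,0]],"grip":[0,0,0,0]}' | head -1
python3 f2.py
```

```text
time_s: 27.02
edge 77.7 [75.4 76.2 76.6 77.2 77.6 77.8 78.  78.2 78.6 78.6] finger -22.87917032340801 [ 1.36681452 -0.49191479 -0.81287802]
```

```bash
cat > ft.py <<'E'
from h import *
C=np.array([.516,-.039,0])
def edge(d):
    out=[]
    for r in np.arange(.024,.058,.002):
        a=np.radians(np.arange(35,110,.1)); P=C+np.c_[r*np.cos(a),r*np.sin(a),np.full(len(a),.072)]
        uv=cv2.projectPoints(P,np.array(d['rvec'],float),np.array(d['tvec'],float),np.array(d['K']),np.array(d['D']))[0].reshape(1,-1,2).astype(np.float32)
        S=cv2.remap(d['frame'].astype(np.float32),uv[...,0],uv[...,1],cv2.INTER_LINEAR)[0]
        i=np.where(S[:,0]-S[:,2]>75)[0]; 
        if len(i): out.append(np.degrees(a[i[-1]]))
    return np.round(np.median(out),2),np.round(out,1)
print('t0',edge(np.load('pics/t0.npz'))[0],'t5',edge(np.load('pics/t5.npz'))); print('now',edge(env.read_camera('top')))
E
python3 -m creep '{"translation":[[-0.0087,0,0],[-0.0087,0,0],[0,0,0]],"turn":[[0,0,0.0056],[0,0,0.0056],[0,0,0]],"grip":[0,0,0]}' | head -1
python3 f2.py; python3 ft.py
```

```text
time_s: 27.45
edge 75.4 [73.2 74.  74.6 74.8 75.2 75.6 75.8 76.2 76.4 76.6] finger -24.905989631420564 [ 1.28390978  0.70442294 -0.48591198]
t0 109.9 t5 (np.float64(78.1), array([80.4, 79.3, 79. , 79.4, 79.6, 78.8, 78.1, 78.1, 78.3, 78.4, 77.8,
       77.6, 77.5, 77.2, 76.8, 77. , 76.9]))
now (np.float64(82.4), array([78.5, 82.2, 82.8, 82.6, 82.5, 82.6, 82.6, 82.5, 82.3, 82. , 82. ,
       81.9]))
```

```bash
python3 -m creep '{"translation":[[-0.0065,0,0],[-0.0065,0,0],[0,0,0],[0,0,0]],"turn":[[0,0,0.0042],[0,0,0.0042],[0,0,0],[0,0,0]],"grip":[0,0,0,0]}' | head -1
python3 f2.py; python3 ft.py
```

```text
time_s: 28.05
edge 73.9 [71.6 72.4 72.8 73.4 73.8 74.  74.4 74.6 74.8 75. ] finger -26.250238732268897 [ 0.58012056 -0.28615322 -0.26243198]
t0 109.9 t5 (np.float64(78.1), array([80.4, 79.3, 79. , 79.4, 79.6, 78.8, 78.1, 78.1, 78.3, 78.4, 77.8,
       77.6, 77.5, 77.2, 76.8, 77. , 76.9]))
now (np.float64(80.7), array([75.9, 80.5, 81.5, 81.7, 81.4, 80.7, 80.6, 80.7, 80.7, 80.8, 80.6,
       80.2]))
```

```bash
python3 -m creep '{"translation":[[0.0523,-0.0027,0],[0.0523,-0.0027,0],[0,0,-0.3],[0,0,-0.4],[0,0,-0.4]],"turn":[[0,0,-0.0333],[0,0,-0.0333],[0,0,0],[0,0,0],[0,0,0]],"grip":[0,0,0,0,0]}'
python3 -m creep '{"translation":[[0,0.5,-0.3],[0,0.5,0],[0,0.5,0],[0,0,0]],"turn":[[0,0,0],[0,0,0],[0,0,0],[0,0,0]],"grip":[0,0,0,0]}'
python3 ft.py
python3 - <<'E'
from h import *
c=shot('top','t6'); d=shot('wrist','w6')
A=cv2.resize(c['frame'][182:262,250:335,::-1],None,fx=5,fy=5,interpolation=cv2.INTER_CUBIC)
B=cv2.resize(d['frame'][150:250,0:90,::-1],None,fx=4,fy=4,interpolation=cv2.INTER_CUBIC)
cv2.imwrite('pics/t6m.png',np.hstack([A,B]) )
E
```

```text
time_s: 28.78
tool_pos: [0.5555, -0.0496, 0.1302]
tool_rot: [-179.9, 0.0, 76.5]
force: [0.5, -1.1, -0.0]
grip_width: 0.0006
grasp_force: 0.0
time_s: 29.28
tool_pos: [0.6738, -0.0787, 0.1518]
tool_rot: [-179.9, -0.0, 76.4]
force: [-1.2, 1.4, 0.3]
grip_width: 0.0004
grasp_force: 0.0
t0 109.9 t5 (np.float64(78.1), array([80.4, 79.3, 79. , 79.4, 79.6, 78.8, 78.1, 78.1, 78.3, 78.4, 77.8,
       77.6, 77.5, 77.2, 76.8, 77. , 76.9]))
now (np.float64(81.8), array([83.3, 83.2, 83.3, 83.2, 83.2, 82.3, 81.8, 81.9, 82. , 81.8, 81.1,
       80.8, 80.7, 80.9, 81. , 80.9, 80.3]))
```

View pics/t6m.png

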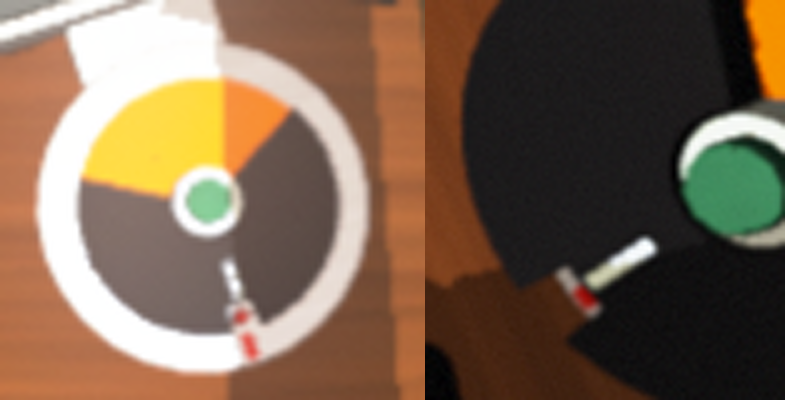

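The notch now sits centred on the red pin: pin (241,318), and the line extrapolates to (242.6,318). Next I'll move above the black side at (0.5085,−0.070) and press.

```bash
python3 -m creep '{"translation":[[-0.095,-0.5085,0],[-0.095,-0.5085,0],[-0.095,-0.5085,0],[-0.095,-0.5085,0],[0,0,0]],"turn":[[0,0,0],[0,0,0],[0,0,0],[0,0,0],[0,0,0]],"grip":[0,0,0,0,0]}'
python3 -m creep '{"translation":[[0,0,0],[0,0,0.45],[0,0,0.45],[0,0,0.25],[0,0,0]],"turn":[[0,0,0],[0,0,0],[0,0,0],[0,0,0],[0,0,0]],"grip":[0,0,0,0,0]}'
python3 tip.py
```

```text
time_s: 30.05
tool_pos: [0.5041, -0.0692, 0.1539]
tool_rot: [-180.0, 0.2, 76.5]
force: [0.7, -0.5, -0.2]
grip_width: 0.0004
grasp_force: 0.0
time_s: 30.68
tool_pos: [0.5069, -0.0685, 0.06]
tool_rot: [-179.8, -0.0, 76.5]
force: [0.4, 0.2, -0.0]
grip_width: 0.0003
grasp_force: 0.0
258 (227.0, 505.7, -62.2, 72.5) (228.0, 505.5, -62.9, 72.4) (229.0, 506.7, -58.6, 85.0) (230.0, 506.9, -57.9, 88.1) (231.0, 506.9, -57.9, 89.6)
262 (228.0, 507.9, -63.3, 72.8) (229.0, 507.8, -63.7, 73.4) (230.0, 509.1, -58.2, 88.7) (231.0, 509.0, -58.7, 88.9) (232.0, 509.0, -58.4, 91.0)
266 (227.0, 510.3, -63.7, 71.6) (228.0, 510.2, -63.9, 72.7) (229.0, 511.2, -59.2, 86.1) (230.0, 511.2, -59.0, 88.0) (231.0, 511.2, -59.0, 89.5)
0.030766851589484955 -105.02388163336164 0.06140105770928018 [0.33765761 0.0173573  0.83514215]
```

```bash
python3 -m creep '{"translation":[[-0.025,0,0],[0,0,0.07],[0,0,0.05],[0,0,0.02],[0,0,0]],"turn":[[0,0,0],[0,0,0],[0,0,0],[0,0,0],[0,0,0]],"grip":[0,0,0,0,0]}'
python3 -m creep '{"translation":[[0,0,0.02],[0,0,0.02],[0,0,0.02],[0,0,0]],"turn":[[0,0,0],[0,0,0],[0,0,0],[0,0,0]],"grip":[0,0,0,0]}'
cat > hz.py <<'E'
from h import *
C=np.array([.516,-.039])
for n in ('wrist','top'):
    c=env.read_camera(n); H=[]
    for v in range(0,384,2):
        for u in range(0,512,2):
            if c['z_map'][v,u]<=0 or c['frame'][v,u].max()>110: continue
            p=w(c,u,v); r=np.hypot(*(p[:2]-C))
            if .024<r<.055 and .05<p[2]<.08: H.append(p)
    H=np.array(H); 
    if len(H)>20:
        A=np.c_[H[:,:2]-C,np.ones(len(H))]; s=np.linalg.lstsq(A,H[:,2],rcond=None)[0]; print(n,len(H),'median z',np.median(H[:,2]),'plane',s)
E
python3 hz.py
```

```text
time_s: 31.35
tool_pos: [0.507, -0.071, 0.0503]
tool_rot: [-180.0, 0.0, 76.5]
force: [-0.7, -0.3, 1.0]
grip_width: 0.0007
grasp_force: 0.0
time_s: 31.85
tool_pos: [0.5072, -0.0711, 0.0457]
tool_rot: [180.0, 0.0, 76.5]
force: [0.5, 0.6, 1.2]
grip_width: 0.0002
grasp_force: 0.2
wrist 2777 median z 0.07186161944951894 plane [-0.01116788  0.00784855  0.07141643]
```

```bash
for i in 1; do python3 -m creep '{"translation":[[0,0,0.02],[0,0,0.02],[0,0,0.02],[0,0,0]],"turn":[[0,0,0],[0,0,0],[0,0,0],[0,0,0]],"grip":[0,0,0,0]}'; done; python3 hz.py
```

```text
time_s: 32.45
tool_pos: [0.5072, -0.0711, 0.0407]
tool_rot: [180.0, 0.0, 76.5]
force: [-1.4, 0.3, 2.9]
grip_width: 0.0006
grasp_force: 1.1
wrist 2781 median z 0.06697038559156554 plane [-0.01130518  0.00862009  0.06651236]
```

Down 5 mm and past the pin (it would have stopped at 2 mm). Three more to go.

```bash
python3 -m creep '{"translation":[[0,0,0.02],[0,0,0.02],[0,0,0.01],[0,0,0]],"turn":[[0,0,0],[0,0,0],[0,0,0],[0,0,0]],"grip":[0,0,0,0]}'; python3 hz.py
```

```text
time_s: 33.05
tool_pos: [0.5073, -0.0712, 0.0377]
tool_rot: [180.0, 0.0, 76.5]
force: [-3.6, -0.1, 9.6]
grip_width: 0.0007
grasp_force: 5.0
wrist 2801 median z 0.06420645086225038 plane [-0.01039439  0.01162203  0.06372328]
```

The force rose to 9.6 N at top height 0.0642, so it's at the hard stop. Retract and verify.

```bash
python3 -m creep '{"translation":[[0,0,-0.1],[0,0,-0.3],[0,0,-0.5],[0,0,-0.5],[0,0,0]],"turn":[[0,0,0],[0,0,0],[0,0,0],[0,0,0],[0,0,0]],"grip":[0,0,0,0,0]}'; python3 -m creep '{"translation":[[0,0.5,-0.3],[0,0.5,0],[0,0.5,0],[0,0,0],[0,0,0]],"turn":[[0,0,0],[0,0,0],[0,0,0],[0,0,0],[0,0,0]],"grip":[0,0,0,0,0]}'; python3 hz.py; python3 ft.py | tail -2
```

```text
time_s: 33.78
tool_pos: [0.5097, -0.0712, 0.1521]
tool_rot: [179.6, -0.0, 76.5]
force: [0.1, -0.3, -0.9]
grip_width: 0.0005
grasp_force: 0.0
time_s: 34.4
tool_pos: [0.6227, -0.0984, 0.1715]
tool_rot: [-179.8, -0.0, 76.5]
force: [-0.4, 0.4, 0.1]
grip_width: 0.0007
grasp_force: 0.0
wrist 1444 median z 0.06410531057166152 plane [-0.01998483 -0.00708952  0.06355303]
top 106 median z 0.06488215945837136 plane [ 0.01000577 -0.01430753  0.0644621 ]
now (np.float64(82.3), array([85.2, 84. , 83.8, 83.8, 83.7, 83.7, 83. , 82.3, 82.3, 82.4, 82.3,
       81.9, 81.3, 81.4, 81.6, 81.7, 81.2]))
```

The top is at 64.1 mm (home is 64), level, and the hand is clear.

```bash
python3 -c "
from cell import env; print(env.sign_off())"
```

```text
the job is handed in; nothing more can be done
None
```

The rose is turned with its notch over the red pin, pressed fully home (top at 64.1 mm, home is 64) and level; the hand is clear, and the job was handed in at about 34.5 s of the 58 s limit, with no verdict returned.

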